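# Find the concealed catch of a fossil specimen case by feel

## Task

Open the blue specimen case: one of the five flush square plates in its flat top panel is a concealed spring catch and the other four are fixed blanks that look just the same. Feel across the plates with a fingertip for the one that gives, press it fully in so that the tray springs out of the front of the case, then let the catch come back up and draw the hand clear. Grasp and lift nothing, and leave the specimens and tools on the case and around it where they are.

Things in the scene. Friction and masses are not known exactly. Their poses are not given: they have to be found in the camera images.
- case: Specimen case, fixed to the bench: dark blue shell, flat pale grey top panel, 220 (x) by 360 (y) by 110 (z) mm. Origin: centre of its underside; x points to its back, y along its width, z up; its front (-x side) roughly faces the robot. Let into the panel is a row of five grey square plates. Nothing stands on the panel within 75 mm of their centre line; two small loose things stand on its back part.
- panel_top (a point): Centre of the middle plate's top, 110 mm above the case's underside and 35 mm to -x of its centre; axes as the case's. The five look-alike plates, 52 mm square, tops level with the panel, in 54 mm square openings, have centres at y = -132, -66, 0, 66 and 132 mm from this point along the case's y. In each run any one of them is the catch; the other four are rigid.
- catch (a joint): How far the catch plate is pressed in, m: 0 = level with the panel, 0.006 = stop. Spring return: about 1.7 N to start, 5 N at the stop; the tray is let go at about 0.004. It springs back up when released. The value does not tell which plate it is, unless it is being pressed.
- tray (a joint): How far the tray has slid out of the case's front, m: 0 = shut and latched, 0.060 = fully out. Once the catch is pressed a spring drives it out by itself in under 1 s, and it stays out. It has no handle and cannot be opened without the catch.
- tray_front (a point): Middle of the upper edge of the tray's front face (340 mm wide, 88 mm high, grey-blue, flush with the case's front when shut); 98 mm above the case's underside. Moves out with the tray.
- ammonite: Bystander: brown spiral fossil, 48 mm across, 18 mm high, loose on the back part of the case's top. Origin: centre of its underside.
- sample_jar: Bystander: small jar with a black cap, 34 mm across, 42 mm high, loose on the back part of the case's top. Origin: centre of its underside.
- fossil_slab: Bystander: sand-coloured stone slab with dark flecks, 150 by 110 by 22 mm, lying on the bench to the left. Origin: centre of its underside.
- resin_bottle: Bystander: amber bottle with a white cap, 54 mm across, 120 mm high, on the bench to the left. Origin: centre of its underside.
- prep_brush: Bystander: brush 170 mm long lying along x on the bench to the right. Origin: on its underside, near its middle.
- magnifier: Bystander: round magnifier with a black handle, about 130 mm long, 8 mm thick, lying on the bench to the right. Origin: under the centre of its lens.
- card_tray: Bystander: open cardboard tray with a dark fossil in it, 90 by 120 by 30 mm, on the bench to the right. Origin: centre of its underside.

How it is judged:
By the outcome, as a careful person would: the job done as asked, in the order asked, and still so for the second after the job is handed in, with the robot touching nothing.
It also fails if it takes over 58 s, if anything falls off the work surface, if the arm or the gripper's body presses on something with over 40 N, if the wrist force passes 120 N, or if a joint passes its speed limit or range.

## Robot

A 6-joint arm with a two-finger parallel gripper is mounted at the origin on the work surface. World frame = base frame: x ahead of the robot, y to its left, z up, the work surface at z = 0. Lengths are in m, angles in rad, forces in N, time in s.
With the tool pointing down it reaches from about 0.35 to 0.975 m from the base axis. Payload 4.9 kg.
Tool frame: the origin (TCP) lies on the centre line of the jaws, within the pads' length; the fingertips stand 11 mm ahead of it and the grasp point (between the pads) lies 8 mm behind it; z points along the fingers, y is the direction in which the jaws open and shut (so a half turn about z gives the same grasp; the last joint's range is limited). The gripper opens to 85 mm and grips with 20 to 120 N. Pads are 22 mm wide; open, the fingers measure 114 mm over their backs; the gripper's body (76 mm by 85 mm) begins 54 mm behind the grasp point. The pads swing forward as they close: fully open they stand 13 mm farther back than shut.
Start: joints at [1.155, 0.053, 1.613, -0, 1.476, -0.119], TCP at [0.183, 0.598, 0.242] pointing down, gripper open.
Joint ranges: [-3.01, 3.01], [-1.01, 2.22], [0.06, 2.58], [-1.02, 4.17], [0.09, 2.62], [-3.14, 3.14]. Speed limits (rad/s): [2.57, 2.57, 3.14, 3.14, 3.14, 3.14].

## Interface

Orientations are given as a rotation vector (axis times angle).
In Python, from station import ctrl gives the robot as it stands.
- The arm moves only by the shell command python3 -m crank 'ROWS' [OPENING] [FORCE]. ROWS is JSON, a list of rows, each an object of numbers: "x", "y", "z": the shift along the tool's x, y, z as a fraction of full scale; "roll": the turn about the tool's z as a fraction of full scale. In form: [{"x": .., "y": .., "z": .., "roll": ..}, ...]. A call has 1 to 10 rows; each row shifts and turns the commanded pose from where the row before left it, along the tool's axes as they then stand; what a row does not reach is not made up. Full scale, the value 1, is 0.06 m for a shift and 0.12 rad for a turn. A row lasts 1/8 s, in which the tool goes at most 62.5 mm and 10.7 degrees, less where a joint would pass 70% of its speed; a pose out of reach is approached as far as the arm can. A call with a number of a shift or a turn outside -1 to 1 is refused whole. A call with a gripper value outside its range is refused whole. OPENING is the closure, from 0 (fully open) to 1 (shut), set as the call begins (- or left out, the last holds). The fingers move at their own pace and stop on an object; FORCE is the grip in N (left out, the last holds). Time passes only in rows, so rows that do not move let the fingers close. It gives the time, the measured TCP pose, the force and the opening at its end, in the units of the state.
- ctrl.get_obs(): the state, without advancing time (a new reading comes with each control period).
- ctrl.get_image(name): name is "scene" or "top" or "wrist"; returns a dict with "img" (384x512x3 uint8, red, green, blue), "K" (3x3 intrinsics, pixels), "k1" (the pictures are not rectified: a ray, as slopes to the right and down, at radius r is drawn at 1 + k1 r^2 times it, then the intrinsics apply), "rvec" (rotation vector, rad) and "tvec" (3), from world to camera coordinates, as OpenCV has them. Camera axes: x right, y down, z forward; pixel columns grow to the right and rows downward; lengths in m; the calibration is good to about 2 mm. A picture is of the moment at which its call begins. There is no depth.
- ctrl.finish_job(): hands the job in, once; it reports no verdict.
The state is a dict: "t": time; "q": joint angles; "dq": joint speeds; "effort": joint torques, N m; "tool_pos": TCP position; "tool_rot": TCP orientation; "contact_force": force on the tool from outside, world axes, zero at the start; "wrist_torque": the same for the moment, N m; "opening": finger opening in m.
Only numpy, scipy, OpenCV 4.12 (cv2) and the standard library are available. Lean on these libraries where they do the work, as an engineer would, in place of code of your own. Each camera call takes 0.05 s, during which the arm holds its last target.

## Working session

There is one attempt and no reset: what is moved stays moved. The work goes in short steps, Python scripts to look and compute and a shell command to move; the robot and the scene stay as the last step left them, time stands still between calls to the robot, and variables do not carry over. Pictures are saved under pics/ and viewed, and the job is handed in when it is done.

```bash
ls; mkdir -p pics; python3 - <<'E'
from station import ctrl
import cv2
o=ctrl.get_obs();print({k:o[k] for k in('t','tool_pos','tool_rot','contact_force','opening')})
for n in('scene','top','wrist'):
    d=ctrl.get_image(n);cv2.imwrite(f'pics/{n}0.png',d['img'][:,:,::-1]);print(n,d['K'].tolist(),d['k1'],d['rvec'],d['tvec'])
E
```

```text
pics
{'t': 0.0, 'tool_pos': array([0.18254539, 0.59713939, 0.24107697]), 'tool_rot': array([-4.64410233e-01, -3.10652280e+00,  3.02560427e-03]), 'contact_force': array([-0.47272624,  0.54019212,  0.29946419]), 'opening': 0.08550720732110445}
scene [[376.49100573699224, 0.0, 253.55113817655356], [0.0, 376.49100573699224, 187.56886959023484], [0.0, 0.0, 1.0]] -0.11247277802527984 [ 2.04426633  1.5101422  -0.50835596] [-0.12660784 -0.32039461  1.53838874]
top [[348.37046692919125, 0.0, 251.14804676748207], [0.0, 348.37046692919125, 192.25644510037029], [0.0, 0.0, 1.0]] -0.02979631749319539 [ 2.16042949 -2.13981008  0.12024687] [-0.01711545  0.50987663  1.45602225]
wrist [[290.0483792522699, 0.0, 256.3627206562195], [0.0, 290.0483792522699, 191.4650493848883], [0.0, 0.0, 1.0]] 0.0024565385269835135 [-2.29838368 -1.70075655 -0.28363647] [-0.62343562 -0.04290467  0.3812837 ]
```

View pics/scene0.png

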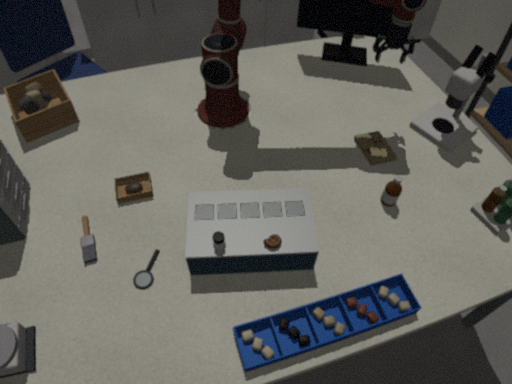

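View pics/top0.png

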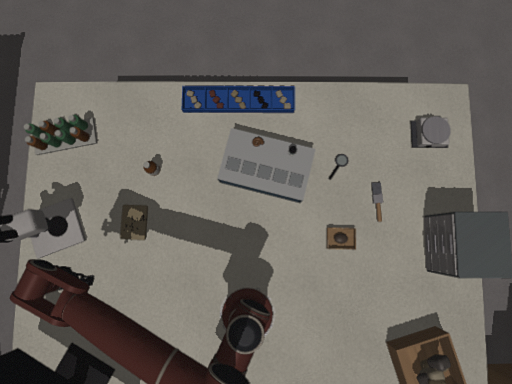

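Top view: the case panel spans (220–315, 125–200), and its plates run in a row from (233,164) to (296,180). The jar is at (292,149) and the ammonite at (258,141), both behind the row. In the scene view the plates run from (205,212) to (295,208). Next I'll measure the plates in both views.

```bash
cat > h.py <<'E'
import numpy as np,cv2
from station import ctrl
def cam(n):
    d=ctrl.get_image(n);return d
def ray(d,uv):
    K=d['K'];p=np.array([(uv[0]-K[0,2])/K[0,0],(uv[1]-K[1,2])/K[1,1]]);s=p.copy()
    for _ in range(30): s=p/(1+d['k1']*(s@s))
    R=cv2.Rodrigues(np.array(d['rvec']))[0]
    return -R.T@np.array(d['tvec']),R.T@np.array([s[0],s[1],1])
def onz(d,uv,z):
    o,v=ray(d,uv);return o+v*(z-o[2])/v[2]
E
python3 - <<'E'
from h import *
for n,box in(('top',(205,115,325,210)),('scene',(175,180,325,280))):
    d=cam(n);im=d['img'];x0,y0,x1,y1=box
    c=im[y0:y1,x0:x1]
    big=cv2.resize(c[:,:,::-1],None,fx=5,fy=5,interpolation=cv2.INTER_CUBIC);cv2.imwrite(f'pics/{n}_crop.png',big)
    g=cv2.cvtColor(c,cv2.COLOR_RGB2GRAY)
    g4=cv2.resize(g,None,fx=4,fy=4,interpolation=cv2.INTER_CUBIC)
    th=cv2.adaptiveThreshold(g4,255,cv2.ADAPTIVE_THRESH_MEAN_C,cv2.THRESH_BINARY_INV,101,4)
    for C in cv2.findContours(th,cv2.RETR_LIST,cv2.CHAIN_APPROX_NONE)[0]:
        a=cv2.contourArea(C)/16
        if 60<a<600:
            m=cv2.moments(C);u=(m['m10']/m['m00']+.5)/4-.5+x0;v=(m['m01']/m['m00']+.5)/4-.5+y0
            print(n,round(a),round(u,1),round(v,1),onz(d,(u,v),.11).round(4))
E
```

```text
top 333 259.8 190.9 [ 0.5062 -0.0482  0.11  ]
top 184 295.9 179.4 [ 0.5544 -0.1944  0.11  ]
top 179 279.7 175.4 [ 0.5701 -0.1287  0.11  ]
top 177 264.0 171.4 [ 0.5865 -0.065   0.11  ]
top 174 248.4 167.5 [ 0.6021 -0.001   0.11  ]
top 184 232.4 163.4 [0.6184 0.0646 0.11  ]
top 101 257.5 141.2 [ 0.7127 -0.0373  0.11  ]
top 540 275.9 137.3 [ 0.7299 -0.1133  0.11  ]
scene 221 272.6 242.1 [ 0.7075 -0.0372  0.11  ]
scene 64 181.8 238.7 [ 0.6256 -0.2726  0.11  ]
scene 65 182.8 224.2 [ 0.5795 -0.261   0.11  ]
scene 310 203.9 211.6 [ 0.5543 -0.1941  0.11  ]
scene 292 227.0 211.0 [ 0.5712 -0.1293  0.11  ]
scene 297 249.5 209.9 [ 0.5863 -0.0659  0.11  ]
scene 291 271.9 209.1 [ 0.6023 -0.0026  0.11  ]
scene 293 294.5 208.2 [0.6185 0.0619 0.11  ]
```

View pics/top_crop.png

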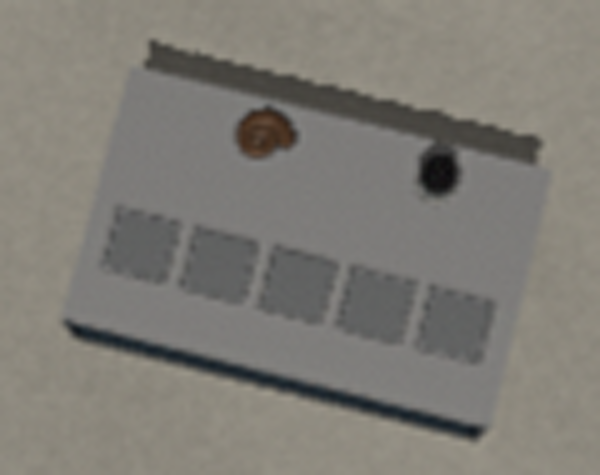

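View pics/scene_crop.png

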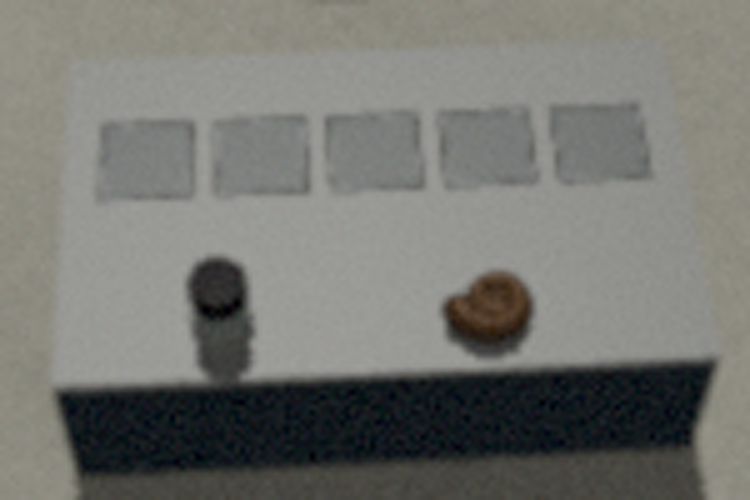

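Both views agree within 2 mm. Plate spacing comes out at 66.4 mm against 66 mm given, and the case yaw is about −14°. I'll shut the fingers and turn to align with the case.

```bash
cat >> h.py <<'E'
from scipy.spatial.transform import Rotation as Ro
P=np.array([[.6185,.0635],[.6022,-.0015],[.5864,-.0654],[.5706,-.129],[.5544,-.1943]])
def rel(i,z):
    o=ctrl.get_obs();R=Ro.from_rotvec(o['tool_rot']).as_matrix()
    print('t',round(o['t'],2),'pos',o['tool_pos'].round(4),'F',o['contact_force'].round(2),'xaxis',R[:,0].round(3),'want',[-.970,.2415])
    e=R.T@(np.r_[P[i-1],z]-o['tool_pos']);print('shift mm',(e*1000).round(1),'fullscale',(e/.06).round(3))
E
python3 -m crank '[{"roll":-0.44},{},{}]' 1 20; python3 -c "
from h import *
rel(1,.20)"
```

```text
t 0.25 pos [0.1826 0.5974 0.2417] F [ 0.97 -0.06  0.11] xaxis [-0.956  0.292  0.   ] want [-0.97, 0.2415]
shift mm [-572.9 -383.1   42. ] fullscale [-9.549 -6.384  0.7  ]validation failed for argument at $[0]...
```

```bash
python3 -m crank '[{"x":0,"y":0,"z":0,"roll":-0.44},{"x":0,"y":0,"z":0,"roll":0},{"x":0,"y":0,"z":0,"roll":0}]' 1 20; python3 -c "
from h import *
rel(1,.20)"
```

```text
t: 0.62
tool_pos: [0.1827, 0.5976, 0.2422]
tool_rot: [-0.383, -3.118, 0.0]
contact_force: [0.7, -0.4, 0.2]
opening: 0.0322
t 0.62 pos [0.1827 0.5976 0.2422] F [ 0.68 -0.36  0.16] xaxis [-0.97   0.242  0.   ] want [-0.97, 0.2415]
shift mm [-552.2 -412.6   42.2] fullscale [-9.203 -6.877  0.704]
```

```bash
python3 -m crank '[{"x":-0.7,"y":-0.5,"z":0,"roll":0},{"x":-0.7,"y":-0.5,"z":0,"roll":0},{"x":-0.7,"y":-0.5,"z":0,"roll":0},{"x":-0.7,"y":-0.5,"z":0,"roll":0},{"x":-0.7,"y":-0.5,"z":0,"roll":0},{"x":-0.7,"y":-0.5,"z":0,"roll":0},{"x":-0.7,"y":-0.5,"z":0,"roll":0},{"x":-0.7,"y":-0.5,"z":0,"roll":0},{"x":-0.7,"y":-0.5,"z":0,"roll":0},{"x":0,"y":0,"z":0,"roll":0}]'; python3 -c "
from h import *
rel(1,.20)"
```

```text
t: 1.88
tool_pos: [0.486, 0.242, 0.2424]
tool_rot: [0.391, 3.117, -0.001]
contact_force: [-0.9, 1.1, 0.3]
opening: 0.0003
t 1.88 pos [0.486  0.242  0.2424] F [-0.89  1.1   0.33] xaxis [-0.969  0.247 -0.   ] want [-0.97, 0.2415]
shift mm [-172.4 -140.2   42.5] fullscale [-2.874 -2.337  0.708]
```

```bash
python3 -m crank '[{"x":-0.72,"y":-0.58,"z":0.2,"roll":0},{"x":-0.72,"y":-0.58,"z":0.2,"roll":0},{"x":-0.72,"y":-0.58,"z":0.2,"roll":0},{"x":-0.72,"y":-0.58,"z":0.2,"roll":0},{"x":0,"y":0,"z":0,"roll":0},{"x":0,"y":0,"z":0,"roll":0},{"x":0,"y":0,"z":0,"roll":0}]'; python3 -c "
from h import *
rel(1,.135)
d=cam('wrist');cv2.imwrite('pics/w1.png',d['img'][:,:,::-1])"
```

```text
t: 2.75
tool_pos: [0.618, 0.069, 0.1949]
tool_rot: [0.379, 3.118, 0.001]
contact_force: [-0.1, -0.5, 0.4]
opening: -0.0001
t 2.75 pos [0.618  0.069  0.1949] F [-0.12 -0.53  0.44] xaxis [-0.971  0.24  -0.001] want [-0.97, 0.2415]
shift mm [-1.8 -5.3 59.9] fullscale [-0.03  -0.088  0.998]
```

View pics/w1.png

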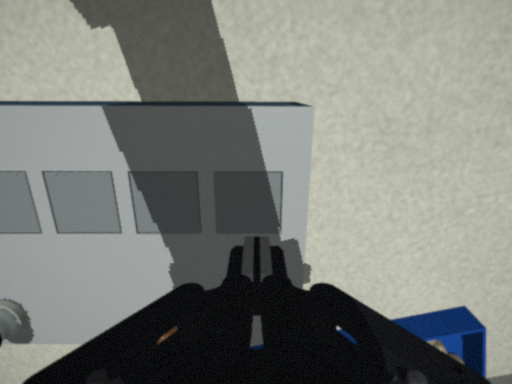

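Wrist view: the last plate in the row (P1) is centred at (248,202) and the shut fingertip is at (257,240). The row is parallel to the image, so the yaw is right. As a cross-check I'll cast the plate centre onto z = 0.11, then descend.

```bash
python3 -m crank '[{"x":0,"y":-0.09,"z":0.5,"roll":0},{"x":0,"y":0,"z":0.45,"roll":0},{"x":0,"y":0,"z":0,"roll":0},{"x":0,"y":0,"z":0,"roll":0}]'; python3 -c "
from h import *
rel(1,.121)
d=cam('wrist');cv2.imwrite('pics/w2.png',d['img'][:,:,::-1])"
```

```text
t: 3.3
tool_pos: [0.6176, 0.0629, 0.1388]
tool_rot: [0.381, 3.116, 0.0]
contact_force: [0.0, 0.5, 1.4]
opening: -0.0002
t 3.3 pos [0.6176 0.0629 0.1388] F [0.02 0.53 1.37] xaxis [-0.971  0.241 -0.002] want [-0.97, 0.2415]
shift mm [-0.7  0.8 17.8] fullscale [-0.011  0.013  0.297]
```

View pics/w2.png

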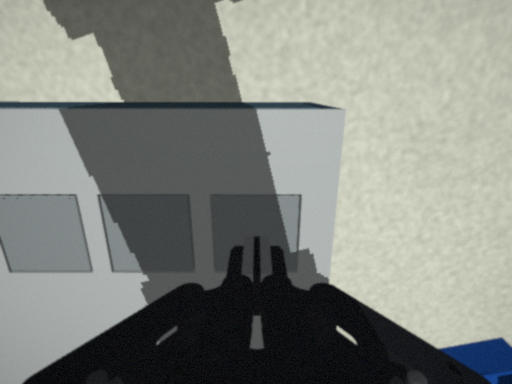

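Fingertip (257,240) is now over the plate centre (256,233). I'll feel downwards in small steps.

```bash
python3 -m crank '[{"x":0,"y":0,"z":0.25,"roll":0},{"x":0,"y":0,"z":0,"roll":0},{"x":0,"y":0,"z":0,"roll":0}]'; python3 -m crank '[{"x":0,"y":0,"z":0.03,"roll":0},{"x":0,"y":0,"z":0,"roll":0}]';python3 -m crank '[{"x":0,"y":0,"z":0.03,"roll":0},{"x":0,"y":0,"z":0,"roll":0}]'
```

```text
t: 3.72
tool_pos: [0.6169, 0.0623, 0.1221]
tool_rot: [-0.382, -3.118, 0.0]
contact_force: [0.8, -1.5, -0.6]
opening: 0.0001
t: 3.98
tool_pos: [0.6173, 0.0622, 0.1211]
tool_rot: [0.382, 3.118, 0.0]
contact_force: [-0.5, 0.0, 2.7]
opening: -0.0004
t: 4.22
tool_pos: [0.6174, 0.0622, 0.1211]
tool_rot: [0.382, 3.118, -0.0]
contact_force: [-4.7, -0.4, 10.0]
opening: -0.0005
```

P1 is rigid: 10 N with the tool stopped at z = 0.1211. The panel top is therefore reached at TCP z ≈ 0.121. On to P2.

```bash
python3 -m crank '[{"x":0,"y":0,"z":-0.22,"roll":0},{"x":0,"y":-0.5,"z":0,"roll":0},{"x":0,"y":-0.6,"z":0,"roll":0},{"x":0,"y":0,"z":0,"roll":0},{"x":0,"y":0,"z":0.1,"roll":0},{"x":0,"y":0,"z":0,"roll":0},{"x":0,"y":0,"z":0,"roll":0}]';  python3 -c "
from h import *
rel(2,.121)"
```

```text
t: 5.1
tool_pos: [0.6012, -0.0011, 0.1256]
tool_rot: [-0.381, -3.118, -0.0]
contact_force: [-0.1, -0.6, 0.0]
opening: -0.0
t 5.1 pos [ 0.6012 -0.0011  0.1256] F [-0.11 -0.64  0.02] xaxis [-0.971  0.241  0.   ] want [-0.97, 0.2415]
shift mm [-1.1 -0.2  4.6] fullscale [-0.019 -0.003  0.077]
```

```bash
for i in 1; do python3 -m crank '[{"x":0,"y":0,"z":0.07,"roll":0},{"x":0,"y":0,"z":0,"roll":0},{"x":0,"y":0,"z":0,"roll":0}]'; python3 -m crank '[{"x":0,"y":0,"z":0.03,"roll":0},{"x":0,"y":0,"z":0,"roll":0}]';python3 -m crank '[{"x":0,"y":0,"z":0.02,"roll":0},{"x":0,"y":0,"z":0,"roll":0}]'; done
```

```text
t: 5.48
tool_pos: [0.6011, -0.0017, 0.1216]
tool_rot: [-0.382, -3.118, 0.0]
contact_force: [0.2, 0.0, 0.8]
opening: 0.0002
t: 5.72
tool_pos: [0.6014, -0.0018, 0.1211]
tool_rot: [0.382, 3.118, 0.0]
contact_force: [-2.7, 1.0, 5.5]
opening: 0.0002
t: 5.98
tool_pos: [0.6014, -0.0018, 0.121]
tool_rot: [0.382, 3.118, -0.0]
contact_force: [-5.7, 0.2, 10.0]
opening: 0.0005
```

P2 is rigid too. On to P3.

```bash
python3 -m crank '[{"x":0,"y":0,"z":-0.22,"roll":0},{"x":0,"y":-0.5,"z":0,"roll":0},{"x":0,"y":-0.6,"z":0,"roll":0},{"x":0,"y":0,"z":0,"roll":0},{"x":0,"y":0,"z":0.17,"roll":0},{"x":0,"y":0,"z":0,"roll":0},{"x":0,"y":0,"z":0,"roll":0}]';  python3 -c "
from h import *
rel(3,.121)"
python3 -m crank '[{"x":0,"y":0,"z":0.03,"roll":0},{"x":0,"y":0,"z":0,"roll":0}]';python3 -m crank '[{"x":0,"y":0,"z":0.02,"roll":0},{"x":0,"y":0,"z":0,"roll":0}]'
```

```text
t: 6.85
tool_pos: [0.585, -0.065, 0.1211]
tool_rot: [-0.381, -3.117, -0.0]
contact_force: [0.3, -1.2, 0.3]
opening: -0.0001
t 6.85 pos [ 0.585  -0.065   0.1211] F [ 0.3  -1.18  0.31] xaxis [-0.971  0.241  0.001] want [-0.97, 0.2415]
shift mm [-1.4 -0.1  0.1] fullscale [-0.023 -0.001  0.002]
t: 7.1
tool_pos: [0.5851, -0.0651, 0.1211]
tool_rot: [-0.381, -3.117, -0.001]
contact_force: [-3.0, 2.6, 7.6]
opening: 0.0004
t: 7.35
tool_pos: [0.5851, -0.0651, 0.121]
tool_rot: [-0.381, -3.117, -0.001]
contact_force: [-6.9, 2.5, 12.0]
opening: -0.0001
```

P3 is rigid (12 N, no give). On to P4.

```bash
python3 -m crank '[{"x":0,"y":0,"z":-0.22,"roll":0},{"x":-0.02,"y":-0.5,"z":0,"roll":0},{"x":0,"y":-0.6,"z":0,"roll":0},{"x":0,"y":0,"z":0,"roll":0},{"x":0,"y":0,"z":0.16,"roll":0},{"x":0,"y":0,"z":0,"roll":0},{"x":0,"y":0,"z":0,"roll":0}]';  python3 -c "
from h import *
rel(4,.121)"
python3 -m crank '[{"x":0,"y":0,"z":0.03,"roll":0},{"x":0,"y":0,"z":0,"roll":0}]';python3 -m crank '[{"x":0,"y":0,"z":0.02,"roll":0},{"x":0,"y":0,"z":0,"roll":0}]'
```

```text
t: 8.22
tool_pos: [0.5703, -0.1293, 0.1218]
tool_rot: [-0.381, -3.117, -0.001]
contact_force: [0.6, 0.5, 0.1]
opening: -0.0002
t 8.22 pos [ 0.5703 -0.1293  0.1218] F [0.64 0.55 0.06] xaxis [-0.971  0.241  0.001] want [-0.97, 0.2415]
shift mm [-0.2  0.4  0.8] fullscale [-0.004  0.006  0.013]
t: 8.48
tool_pos: [0.5706, -0.1297, 0.1211]
tool_rot: [-0.382, -3.118, -0.001]
contact_force: [-1.1, 0.8, 3.7]
opening: 0.0
t: 8.72
tool_pos: [0.5706, -0.1297, 0.1211]
tool_rot: [-0.382, -3.118, -0.001]
contact_force: [-4.5, 2.1, 9.3]
opening: -0.0
```

P4 is rigid, which leaves P5. I'll feel it the same way.

```bash
python3 -m crank '[{"x":0,"y":0,"z":-0.22,"roll":0},{"x":0,"y":-0.5,"z":0,"roll":0},{"x":0,"y":-0.61,"z":0,"roll":0},{"x":0,"y":0,"z":0,"roll":0},{"x":0,"y":0,"z":0.17,"roll":0},{"x":0,"y":0,"z":0,"roll":0},{"x":0,"y":0,"z":0,"roll":0}]';  python3 -c "
from h import *
rel(5,.121)"
python3 -m crank '[{"x":0,"y":0,"z":0.03,"roll":0},{"x":0,"y":0,"z":0,"roll":0}]';python3 -m crank '[{"x":0,"y":0,"z":0.02,"roll":0},{"x":0,"y":0,"z":0,"roll":0}]'
```

```text
t: 9.6
tool_pos: [0.5543, -0.1939, 0.1219]
tool_rot: [-0.381, -3.118, -0.001]
contact_force: [0.4, -0.5, 0.2]
opening: -0.0001
t 9.6 pos [ 0.5543 -0.1939  0.1219] F [ 0.36 -0.55  0.18] xaxis [-0.971  0.241  0.001] want [-0.97, 0.2415]
shift mm [-0.2 -0.3  0.9] fullscale [-0.004 -0.006  0.014]
t: 9.85
tool_pos: [0.5545, -0.1945, 0.1206]
tool_rot: [0.382, 3.118, 0.0]
contact_force: [-0.4, -0.4, 0.3]
opening: -0.0005
t: 10.1
tool_pos: [0.5545, -0.1946, 0.1197]
tool_rot: [0.382, 3.118, 0.001]
contact_force: [-1.7, 0.8, 3.3]
opening: -0.0
```

P5 gives: z has already reached 0.1197 at 3.3 N. I'll press it fully in.

```bash
python3 -m crank '[{"x":0,"y":0,"z":0.04,"roll":0},{"x":0,"y":0,"z":0.03,"roll":0},{"x":0,"y":0,"z":0,"roll":0}]'; python3 -m crank '[{"x":0,"y":0,"z":0.03,"roll":0},{"x":0,"y":0,"z":0.0,"roll":0}]'; python3 -m crank '[{"x":0,"y":0,"z":0.02,"roll":0},{"x":0,"y":0,"z":0,"roll":0},{"x":0,"y":0,"z":0,"roll":0}]'
```

```text
t: 10.48
tool_pos: [0.5545, -0.1947, 0.1152]
tool_rot: [0.382, 3.118, 0.0]
contact_force: [-0.7, 3.1, 4.3]
opening: -0.0003
t: 10.72
tool_pos: [0.5546, -0.1947, 0.1149]
tool_rot: [-0.382, -3.118, -0.0]
contact_force: [-4.3, 3.1, 11.2]
opening: 0.0003
t: 11.1
tool_pos: [0.5547, -0.1947, 0.1149]
tool_rot: [-0.382, -3.118, -0.0]
contact_force: [-6.9, 4.9, 15.9]
opening: 0.0001
```

It is at the stop: 6.2 mm of travel, with force rising to 16 N. I'll look before lifting.

```bash
python3 -c "
from h import *
for n in('top','wrist'):
    d=cam(n);cv2.imwrite(f'pics/{n}3.png',d['img'][:,:,::-1])"
```

```text
(no output)
```

View pics/wrist3.png

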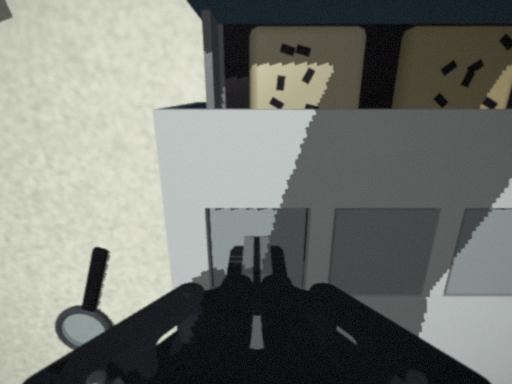

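The wrist view shows the tray out in front, with its specimens visible around (300,75), and the P5 plate sunk at (257,245). I'll lift straight up slowly, then go well clear.

```bash
python3 -m crank '[{"x":0,"y":0,"z":-0.1,"roll":0},{"x":0,"y":0,"z":-0.1,"roll":0},{"x":0,"y":0,"z":-0.2,"roll":0},{"x":0,"y":0,"z":-0.5,"roll":0},{"x":0,"y":0,"z":-0.7,"roll":0},{"x":0,"y":0,"z":-0.7,"roll":0},{"x":0,"y":0,"z":-0.5,"roll":0},{"x":0,"y":0,"z":0,"roll":0},{"x":0,"y":0,"z":0,"roll":0},{"x":0,"y":0,"z":0,"roll":0}]'; python3 -c "
from h import *
for n in('top','scene','wrist'):
    d=cam(n);cv2.imwrite(f'pics/{n}4.png',cv2.resize(d['img'][:,:,::-1],(800,600)) )"
```

```text
t: 12.45
tool_pos: [0.5535, -0.1945, 0.2777]
tool_rot: [-0.382, -3.115, -0.002]
contact_force: [0.4, 0.7, -1.5]
opening: -0.0
```

View pics/scene4.png

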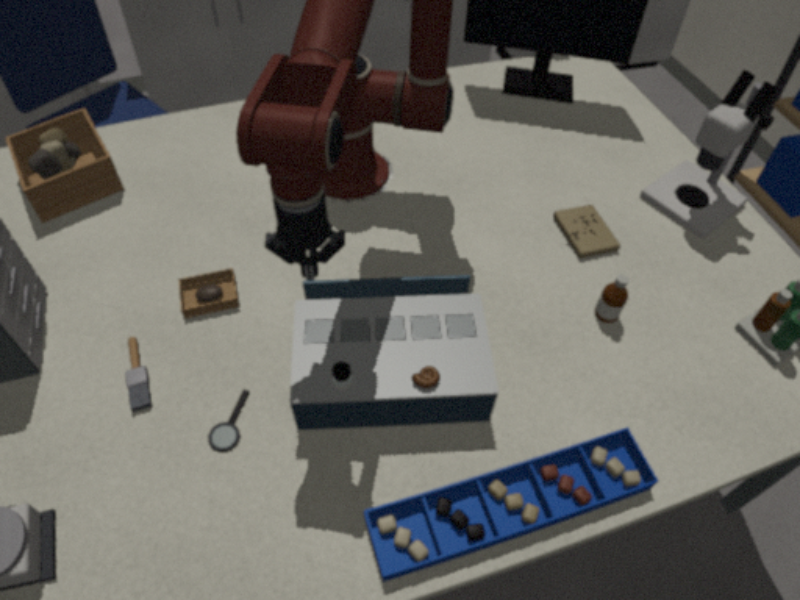

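View pics/wrist4.png

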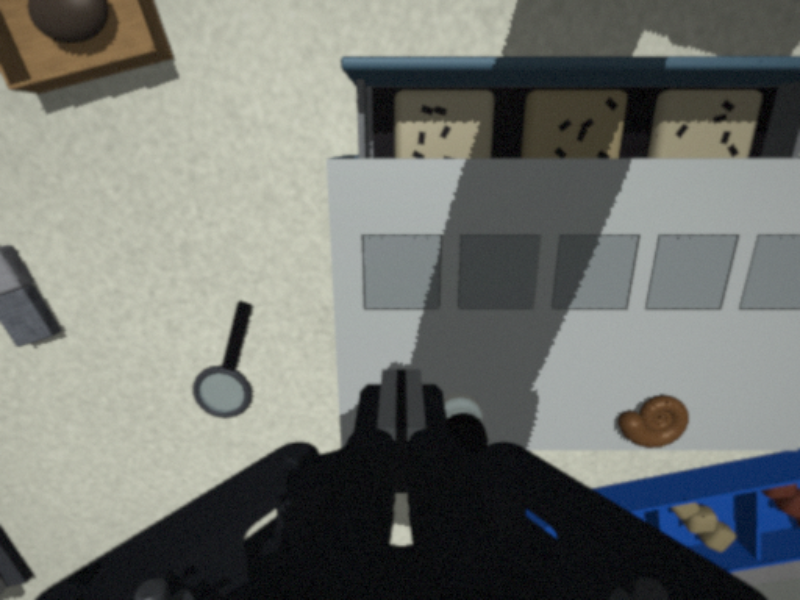

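View pics/top4.png

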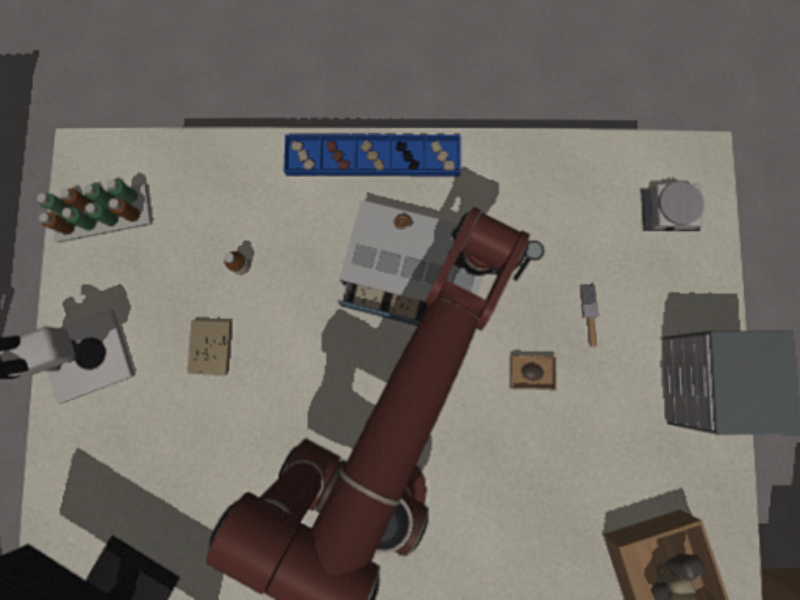

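The scene view shows the tray out at (387,286), the plates level again, and the jar (341,371) and ammonite (427,377) at the same pixels as before. One last number to check is how far the tray is out.

```bash
python3 -c "
from h import *
d=cam('wrist');s=1/1.5625
a=onz(d,(400*s,60*s),.098);b=onz(d,(400*s,158*s),.11);ex=np.array([.97,-.2415,0]);print(a,b,'tray out',(b-a)@ex)
o=ctrl.get_obs();print(o['t'],o['contact_force'].round(1),abs(o['dq']).max());ctrl.finish_job()"
```

```text
[ 0.42527333 -0.16342135  0.098     ] [ 0.48098553 -0.17731913  0.11      ] tray out 0.05739714054041754
12.65 [0.8 0.8 0.4] 0.009093890860903031
the job is handed in; nothing more can be done
```

The case is open and the job is handed in at 12.65 s. I felt all five plates with the shut fingertips, starting from the robot's left.

**Finding the catch:** The first four plates were rigid, taking 9–12 N with no give. The fifth, at about (0.554, −0.194), gave way, and I pressed it to its stop: 6.2 mm of travel and about 16 N. The tray sprang out, and I lifted straight up about 160 mm clear.

**Last checks:**
- **Tray:** measured about 57 mm out against 60 mm nominal. That is a pixel-reading estimate; I did not confirm the last 3 mm another way.
- **Catch:** the pressed plate looks level with the others again in the pictures.
- **Jar and ammonite:** both are within about a pixel of where they started.
- **Bench items:** they look undisturbed by eye; I did not measure them.
- **Contact:** the force reading is down to sensor noise, under 1 N on each axis, so nothing is being touched.

One command was refused because I left out required fields; it moved nothing. No check failed.

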